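Lay a battery pack over on its welding rest

ROBOT

A 6-joint arm with a two-finger parallel gripper is mounted at the origin on the work surface. World frame = base frame: x ahead of the robot, y to its left, z up, the work surface at z = 0. Lengths are in m, angles in rad, forces in N, time in s.
With the tool pointing down it reaches from about 0.3 to 0.75 m from the base axis. Payload 8.5 kg.
Tool frame: the origin (TCP) lies at the very end of the fingers, on their centre line; the grasp point (between the pads) lies 19 mm behind it (r.pinch_z is the distance from the TCP to the grasp point, in m); z points along the fingers, y is the line along which they close (so a half turn about z gives the same grasp; the last joint's range is limited). The gripper opens to 88 mm and grips with 3 to 60 N. Pads are 18 mm wide; open, the fingers measure 123 mm over their backs; the gripper's body (75 mm by 187 mm) begins 45 mm behind the grasp point.
Start: joints at [0.905, 0.381, 1.297, -0, 1.464, -0.215], TCP at [0.24, 0.495, 0.239] pointing down, gripper open.
Joint ranges: [-3.11, 3.11], [-0.89, 2.33], [0.22, 2.48], [-1.42, 4.56], [0.17, 2.85], [-2.88, 2.88]. Speed limits (rad/s): [2.39, 2.39, 3.14, 3.14, 3.14, 3.14].

INTERFACE

Orientations are given as a rotation vector (axis times angle).
In Python, from station import r gives the robot as it stands. The module is installed in compiled form; this text tells all that it offers.
- The arm moves only by the tool drive_tool, never from a script. Its argument "commands" is a list of rows, each a list of 7 numbers: the turn, a rotation vector about the tool's x, y, z in rad, then the shift along the tool's x, y, z in m, then the opening, from -1 (shut) to 1 (fully open). In form: [[wx, wy, wz, dx, dy, dz, jaw], ...]. A call has exactly 10 rows; each row is the pose to reach, as a shift and turn from the pose commanded when the call began, along the tool's axes at that moment; what a row does not reach only later rows make up. A row lasts 1/12 s, in which the tool goes at most 41.7 mm and 7.16 degrees, less where a joint would pass 70% of its speed; a pose out of reach is approached as far as the arm can. A call with a gripper value outside its range is refused whole. The fingers move at their own pace and stop on an object; the grip force is fixed at half the most. Time passes only in rows, so rows that repeat a pose let the fingers close, or fill a call up. It gives the time, the measured TCP pose, the force, the opening and the grip force at its end, in the units of the state.
- r.state(): the state, without advancing time (a new reading comes with each control period).
- r.camera(name): name is "scene" or "top" or "wrist"; returns (picture, depth): 384x512x3 uint8, red, green, blue; 384x512 float32, m along the optical axis (not along the pixel's ray), 0 where there is no reading.
- r.calibration(name): a dict with "mtx" (3x3 intrinsics, pixels), "R" (3x3) and "t" (3): a world point X has camera coordinates R X + t. Camera axes: x right, y down, z forward; pixel columns grow to the right and rows downward; lengths in m; the calibration is good to about 2 mm. The wrist camera is an equidistant fisheye: a pixel r from the principal point sees the ray r / f radians off the axis. A picture is of the moment at which its call begins: read the wrist's pose just before it. calibration takes no time and is no camera call; for the wrist camera it gives the pose at the moment of the call.
- r.sign_off(): hands the job in; it is judged then, once.
The state is a dict: "time": time; "joint_positions": joint angles; "joint_velocities": joint speeds; "effort": joint torques, N m; "tool_pos": TCP position; "ee_rot": TCP orientation; "ft_force": force on the tool from outside, world axes, zero at the start; "moment": the same for the moment, N m; "opening": finger opening in m; "grip_force": force on a finger pad.
Only numpy, scipy, OpenCV 4.12 (cv2) and the standard library are available. Lean on these libraries where they do the work, as an engineer would, in place of code of your own. Each camera call takes 0.05 s, during which the arm holds its last target. There are 200 camera calls.

TASK

Bring the standing battery pack up until its foot is square against the near edge of the low wooden rest, then push it over by its carrying handle so that it tips over that edge onto the rest: tip it, do not lift it over, and lower it gently all the way down rather than letting it drop. Then slide the lying pack along the rest until its handle end is fully home against both end blocks, midway between them with the handle in the gap, pressing only lightly on the wood, and let go. Leave the spool, the loose cell and the meter where they are.

Things in the scene. Friction and masses are not known exactly. Their poses are not given: they have to be found in the camera images.
- bed: the welding rest: a fixed wooden board 122 (x) x 150 (y) x 20 mm high, lying on the bench. Origin: middle of its near edge, at bench level; its x axis runs from that near edge across the board to the end blocks, y along the edge, z up. The near edge (x = 0, a vertical face 20 mm high) is the low stop for the pack's foot. The pack slides on the wood with some 4 to 10 N of friction, sticking a little before it starts.
- blocks: the two fixed end blocks standing on the rest; same origin and axes as the rest. Their faces towards the near edge are at x = 84 mm, they are 28 mm thick, reach up to z = 62 mm and cover y = 47 to 67 mm on either side, leaving a gap of 94 mm between them for the handle.
- pack_center (a point): centre of the battery pack: a rigid block of cells between black holders, 75 mm thick (its x) x 116 mm wide (its y) x 90 mm tall (its z, up while it stands), about 0.7 to 1 kg. It stands upright on the bench a few cm short of the near edge of the rest, its x axis pointing roughly along the rest's x. When tipped over, its +x face lies on the rest.
- handle (a point): middle of the grip bar of the pack's carrying handle: a round steel bar 12 mm in diameter along the pack's y, 64 mm between the axes of its two legs (52 mm clear), its axis 45 mm above the pack's top face (135 mm above the foot), halfway across the 75 mm thickness. Rigidly fixed to the pack. Pinched across the bar between two fingers, it can turn in them as the pack tips. Same axes as the pack.
- head (a point): centre of the pack's top face (90 mm above the foot), the end with the handle; same axes as the pack. Home when this face touches both end blocks (the foot end then overhangs the near edge by 6 mm).
- foot (a point): middle of the pack's lower edge on its +x side (the edge that comes against the rest); same axes as the pack.
- spool: bystander: steel spool of strip lying flat, 70 mm across, 20 mm high; origin at the centre of its underside.
- cell: bystander: a single loose battery cell standing on end, 19 mm across, 65 mm tall; origin at the centre of its underside.
- meter: bystander: hand-held test meter lying flat, 140 x 70 x 37 mm; origin at the centre of its underside.

How it is judged:
By the outcome, as a careful person would: the job done as asked, in the order asked, and still so for the second after the job is handed in, with the robot touching nothing.
It also fails if it takes over 67 s, if anything falls off the work surface, if the arm or the gripper's body presses on something with over 40 N, if the wrist force passes 120 N, or if a joint passes its speed limit or range.

## Working session

There is one attempt and no reset: what is moved stays moved. The work goes in short steps, Python scripts to look and compute and a tool call to move; the robot and the scene stay as the last step left them, time stands still between calls to the robot, and variables do not carry over. Pictures are saved under pics/ and viewed, at most 10 in all, crops included, and the job is handed in when it is done.

Besides the shell and the picture viewer there is one more tool, called after "Request:" by a JSON object that holds its "api" and its "payload". drive_tool: Moves the arm, as the interface text tells. Its arguments: {"type":"object","properties":{"commands":{"type":"array"}},"required":["commands"]}

```bash
mkdir -p pics; python3 - <<'E'
from station import r
import cv2,numpy as np
s=r.state();print({k:np.round(v,3) for k,v in s.items()}, r.pinch_z)
for n in("top","scene"):
    p,d=r.camera(n);cv2.imwrite(f'pics/{n}0.png',p[:,:,::-1]);np.savez(f'{n}0.npz',p=p,d=d);c=r.calibration(n);print(n,c)
E
```

```text
{'time': np.float64(0.0), 'joint_positions': array([ 0.905,  0.381,  1.298, -0.   ,  1.464, -0.215]), 'joint_velocities': array([ 0.   ,  0.   , -0.   , -0.001, -0.001, -0.001]), 'effort': array([ 1.0000e-03, -4.3791e+01, -2.2457e+01,  7.2000e-02,  3.5000e-02,
       -0.0000e+00]), 'tool_pos': array([0.239, 0.495, 0.238]), 'ee_rot': array([-7.020e-01, -3.062e+00,  2.000e-03]), 'ft_force': array([-0.179, -1.694, -0.083]), 'moment': array([-0.011,  0.002, -0.007]), 'grip_force': np.float64(0.0), 'opening': np.float64(0.089)} 0.0187
top {'mtx': array([[403.18149006,   0.        , 250.60004308],
       [  0.        , 403.18149006, 190.68175924],
       [  0.        ,   0.        ,   1.        ]]), 'R': array([[-6.10161318e-04, -9.99942530e-01,  1.07035182e-02],
       [-9.96440938e-01, -2.94262748e-04, -8.42933640e-02],
       [ 8.42916693e-02, -1.07168562e-02, -9.96383492e-01]]), 't': array([0.02234948, 0.60066059, 0.9913919 ])}
scene {'mtx': array([[380.32920135,   0.        , 258.9165171 ],
       [  0.        , 380.32920135, 193.44506837],
       [  0.        ,   0.        ,   1.        ]]), 'R': array([[ 0.11194861,  0.99364134, -0.01201656],
       [ 0.53600861, -0.07056314, -0.84125835],
       [-0.836757  ,  0.08773672, -0.54049976]]), 't': array([-0.07470203, -0.21401024,  1.31537458])}
```

View pics/top0.png

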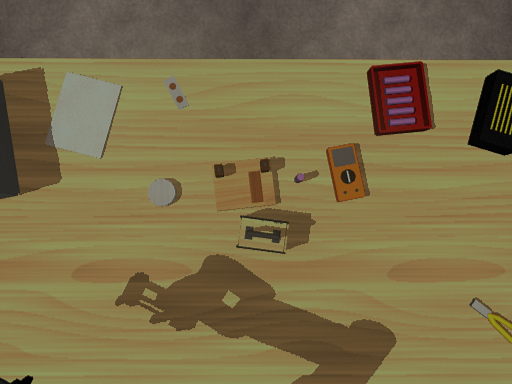

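View pics/scene0.png

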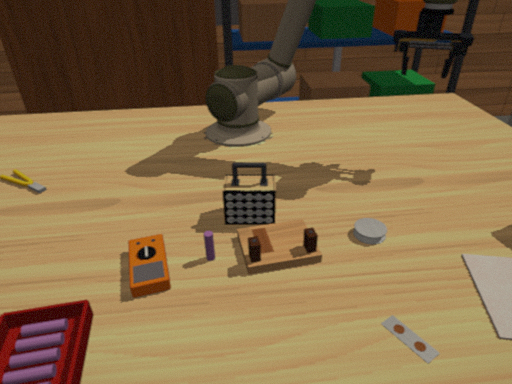

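The top view shows the rest at about (247,185), the blocks at (222,170) and (270,165), the pack at (263,235), the spool at (163,192), the cell at (300,177) and the meter at (347,172). I'll measure using height bands.

```bash
cat > h.py <<'E'
import numpy as np,cv2
def cloud(d,c):
    v,u=np.mgrid[:384,:512]; K=c['mtx']
    X=np.stack([(u-K[0,2])/K[0,0]*d,(v-K[1,2])/K[1,1]*d,d],-1)
    return (X-c['t'])@c['R']
def rect(P):  # min area rect of xy points, mm/deg
    (c,s,a)=cv2.minAreaRect((P[:,:2]*1000).astype(np.float32)); return np.round(c,1),np.round(s,1),round(a,2),len(P)
E
python3 - <<'E'
from station import r
from h import *
z=np.load('top0.npz');P=cloud(z['d'],r.calibration('top'))
v,u=np.mgrid[:384,:512]
def box(u0,u1,v0,v1,z0,z1):
    m=(u>=u0)&(u<u1)&(v>=v0)&(v<v1)&(P[...,2]>z0)&(P[...,2]<z1);return P[m]
print('bench',np.median(P[190:200,190:205,2]))
for n,b in dict(rest=(205,290,150,213,.012,.028),bl1=(205,240,150,190,.05,.07),bl2=(250,280,150,190,.05,.07),packtop=(225,300,213,262,.08,.1),handle=(225,300,205,262,.125,.15),cell=(285,325,160,190,.055,.075)).items():
    Q=box(*b); 
    if len(Q): print(n,*rect(Q),'z',np.median(Q[:,2]).round(4), 'mean',Q.mean(0).round(4))
# bin handle
E
```

```text
bench 0.00045597252409700377
rest [619.9  41.4] [122.1 150.4] 6.62 2604 z 0.0205 mean [0.6159 0.0408 0.0205]
bl1 [649.6 102.3] [27.3 19.8] 2.25 99 z 0.0623 mean [0.6493 0.1018 0.062 ]
bl2 [662.4 -10.7] [26.9 19.8] 2.43 99 z 0.0625 mean [ 0.6622 -0.0106  0.0619]
packtop [493.4  -3.9] [115.9  76.7] 82.7 1410 z 0.0904 mean [ 0.4934 -0.0039  0.0903]
handle [493.4  -3.1] [73.9 11.9] 82.43 177 z 0.14 mean [ 0.4935 -0.0035  0.1399]
cell [632.5 -98.1] [15.5 17.7] 44.89 48 z 0.0656 mean [ 0.6321 -0.0978  0.0654]
```

Everything fits the given sizes. The rest origin is about (559.3, 34.4) mm at yaw +6.55°. The pack is at (493.4, -3.5) mm at yaw -7.4°. I'll plan the moves next.

```bash
cat > m.py <<'E'
import json,os,sys,numpy as np
from scipy.spatial.transform import Rotation as Ro
O=np.array([.5593,.0344,0]);PSI=np.radians(6.55)
def load():
    if not os.path.exists('cmd.json'): return np.array([.24,.495,.239]),Ro.from_rotvec([-.702,-3.062,.002])
    j=json.load(open('cmd.json'));return np.array(j['p']),Ro.from_rotvec(j['w'])
def commit(row):
    p,R=load();p=p+R.apply(row[3:6]);R=R*Ro.from_rotvec(row[:3])
    json.dump(dict(p=p.tolist(),w=R.as_rotvec().tolist()),open('cmd.json','w'))
def ori(yaw,tilt=0):  # tool z down, tool y at yaw deg; tilt: body leaning along +y(tool)
    a=np.radians(yaw);y=np.array([np.cos(a),np.sin(a),0]);z=np.array([0,0,-1.]);x=np.cross(y,z)
    return Ro.from_matrix(np.c_[x,y,z])*Ro.from_euler('x',tilt,degrees=True)
def row(pt,yaw,tilt=0):
    p,R=load();return np.r_[(R.inv()*ori(yaw,tilt)).as_rotvec(),R.inv().apply(np.array(pt)-p)]
def rest(x,y,z): return O+[x*np.cos(PSI)-y*np.sin(PSI),x*np.sin(PSI)+y*np.cos(PSI),z]
def show(*a): print(np.round(row(*a),4).tolist())
E
python3 - <<'E'
from m import *
show((.4934,-.0033,.2),-7.4)
E
```

```text
[-0.001, 0.0009, 1.2492, -0.4452, -0.3381, 0.0395]
```

Request:
{"api": "drive_tool", "payload": {"commands": [[0, 0, 1.249, -0.445, -0.338, 0.039, 1], [0, 0, 1.249, -0.445, -0.338, 0.039, 1], [0, 0, 1.249, -0.445, -0.338, 0.039, 1], [0, 0, 1.249, -0.445, -0.338, 0.039, 1], [0, 0, 1.249, -0.445, -0.338, 0.039, 1], [0, 0, 1.249, -0.445, -0.338, 0.039, 1], [0, 0, 1.249, -0.445, -0.338, 0.039, 1], [0, 0, 1.249, -0.445, -0.338, 0.039, 1], [0, 0, 1.249, -0.445, -0.338, 0.039, 1], [0, 0, 1.249, -0.445, -0.338, 0.039, 1]]}}

```text
time: 0.93
tool_pos: [0.4283, 0.1225, 0.2096]
ee_rot: [-2.366, -2.066, 0.0]
ft_force: [1.0, 1.0, -0.4]
opening: 0.088
grip_force: 0.0
```

```bash
cat >> m.py <<'E'
def sync():
    from station import r
    s=r.state();json.dump(dict(p=np.array(s['tool_pos']).tolist(),w=np.array(s['ee_rot']).tolist()),open('cmd.json','w'));return s
E
python3 - <<'E'
from m import *
s=sync();print(s['joint_velocities'].round(2))
show((.4934,-.0033,.2),-7.4)
E
```

```text
[-1.07  0.17 -0.12  0.   -0.05  0.42]
[-0.0002, -0.0, -0.0061, -0.1159, 0.0814, 0.0095]
```

Request:
{"api": "drive_tool", "payload": {"commands": [[0, 0, 0, -0.1, 0.07, 0.01, 1], [0, 0, 0, -0.1, 0.07, 0.01, 1], [0, 0, 0, -0.1, 0.07, 0.01, 1], [0, 0, 0, -0.1, 0.07, 0.01, 1], [0, 0, 0, -0.1, 0.07, 0.01, 1], [0, 0, 0, -0.1, 0.07, 0.01, 1], [0, 0, 0, -0.1, 0.07, 0.01, 1], [0, 0, 0, -0.1, 0.07, 0.01, 1], [0, 0, 0, -0.1, 0.07, 0.01, 1], [0, 0, 0, -0.1, 0.07, 0.01, 1]]}}

```text
time: 1.77
tool_pos: [0.4844, 0.0171, 0.1999]
ee_rot: [2.359, 2.075, 0.0]
ft_force: [-0.2, -0.4, -1.0]
opening: 0.0879
grip_force: 0.0
```

```bash
python3 - <<'E'
from m import *
s=sync();print(s['joint_velocities'].round(3),s['tool_pos'],s['ft_force'])
show((.4934,-.0033,.2),-7.4)
show((.4934,-.0033,.119),-7.4)
E
```

```text
[-0.005  0.002 -0.002  0.001 -0.001 -0.001] [0.48435533 0.01705311 0.19994711] [-0.23845558 -0.40219692 -1.00190454]
[0.0003, 0.0, 0.0014, -0.019, 0.0116, -0.0]
[0.0003, 0.0, 0.0014, -0.019, 0.0115, 0.081]
```

Request:
{"api": "drive_tool", "payload": {"commands": [[0, 0, 0.001, -0.019, 0.0115, 0, 1], [0, 0, 0.001, -0.019, 0.0115, 0.02, 1], [0, 0, 0.001, -0.019, 0.0115, 0.04, 1], [0, 0, 0.001, -0.019, 0.0115, 0.06, 1], [0, 0, 0.001, -0.019, 0.0115, 0.075, 1], [0, 0, 0.001, -0.019, 0.0115, 0.081, 1], [0, 0, 0.001, -0.019, 0.0115, 0.081, 0.2], [0, 0, 0.001, -0.019, 0.0115, 0.081, -0.3], [0, 0, 0.001, -0.019, 0.0115, 0.081, -0.8], [0, 0, 0.001, -0.019, 0.0115, 0.081, -1]]}}

```text
time: 2.6
tool_pos: [0.494, -0.004, 0.1197]
ee_rot: [2.36, 2.072, 0.002]
ft_force: [-0.6, 1.1, -0.7]
opening: 0.0632
grip_force: 0.0
```

Request:
{"api": "drive_tool", "payload": {"commands": [[0, 0, 0, 0, 0, 0, -1], [0, 0, 0, 0, 0, 0, -1], [0, 0, 0, 0, 0, 0, -1], [0, 0, 0, 0, 0, 0, -1], [0, 0, 0, 0, 0, 0, -1], [0, 0, 0, 0, 0, 0, -1], [0, 0, 0, 0, 0, 0, -1], [0, 0, 0, 0, 0, 0, -1], [0, 0, 0, 0, 0, 0, -1], [0, 0, 0, 0, 0, 0, -1]]}}

```text
time: 3.43
tool_pos: [0.4931, -0.0039, 0.1187]
ee_rot: [-2.36, -2.072, 0.001]
ft_force: [-2.3, -0.2, 1.3]
opening: 0.0105
grip_force: 30.0
```

```bash
python3 - <<'E'
from m import *
s=sync();p=s['tool_pos'];print(p,s['ft_force'],s['opening'],s['grip_force'])
q=rest(-.042,0,p[2]+.004);show(q,6.55)
show(rest(-.0375,0,p[2]+.004),6.55)
E
```

```text
[ 0.49314834 -0.00389764  0.11866045] [-2.28766873 -0.20694409  1.27870131] 0.01051192351693376 30.023168697953224
[-0.0009, -0.0001, -0.2443, 0.0364, 0.0199, -0.004]
[-0.0009, -0.0001, -0.2443, 0.0375, 0.0242, -0.004]
```

Request:
{"api": "drive_tool", "payload": {"commands": [[0, 0, 0, 0, 0, -0.001, -1], [0, 0, 0, 0, 0, -0.002, -1], [0, 0, 0, 0, 0, -0.003, -1], [0, 0, 0, 0, 0, -0.004, -1], [0, 0, -0.04, 0.006, 0.003, -0.004, -1], [0, 0, -0.08, 0.012, 0.006, -0.004, -1], [0, 0, -0.12, 0.018, 0.01, -0.004, -1], [0, 0, -0.16, 0.024, 0.013, -0.004, -1], [0, 0, -0.21, 0.03, 0.016, -0.004, -1], [0, 0, -0.244, 0.036, 0.018, -0.004, -1]]}}

```text
time: 4.27
tool_pos: [0.5163, 0.0297, 0.1225]
ee_rot: [-2.088, -2.347, 0.0]
ft_force: [0.1, 1.1, -8.4]
opening: 0.0107
grip_force: 30.0
```

Request:
{"api": "drive_tool", "payload": {"commands": [[0, 0, 0, 0, 0, 0, -1], [0, 0, 0, 0, 0, 0, -1], [0, 0, 0, 0, 0, 0, -1], [0, 0, 0, 0, 0, 0, -1], [0, 0, 0, 0, 0, 0, -1], [0, 0, 0, 0, 0, 0, -1], [0, 0, 0, 0, 0, 0, -1], [0, 0, 0, 0, 0, 0, -1], [0, 0, 0, 0, 0, 0, -1], [0, 0, 0, 0, 0, 0, -1]]}}

```text
time: 5.1
tool_pos: [0.516, 0.0294, 0.1228]
ee_rot: [2.091, 2.344, 0.0]
ft_force: [-0.6, -0.6, -7.9]
opening: 0.0108
grip_force: 30.0
```

```bash
python3 - <<'E'
from m import *
from station import r
import cv2
from h import *
s=sync();p=s['tool_pos'];print(p,s['ft_force'],s['moment'])
show(rest(-.0375,0,p[2]),6.55)
pic,d=r.camera('scene');cv2.imwrite('pics/s1.png',cv2.resize(pic[140:300,180:360,::-1],None,fx=4,fy=3.7))
pic,d=r.camera('top');P=cloud(d,r.calibration('top'))
B=rest(-.0375,0,0);m=(np.abs(P[...,0]-.52)<.09)&(abs(P[...,1]-.03)<.09)
for z0,z1 in((.083,.1),):
    Q=P[m&(P[...,2]>z0)&(P[...,2]<z1)];print(rect(Q),Q[:,2].mean())
E
```

```text
[0.51604887 0.02937342 0.12276056] [-0.63614175 -0.57417399 -7.88220538] [-0.07577702  0.05687806  0.0212355 ]
[0.0001, 0.0, -0.0004, 0.0001, 0.006, 0.0]
(array([0., 0.]), array([0., 0.]), 0.0, 0) nan<stdin>:11: RuntimeWarning: Mean of empty slice.
  ret = ret.dtype.type(ret / rcount)
```

View pics/s1.png

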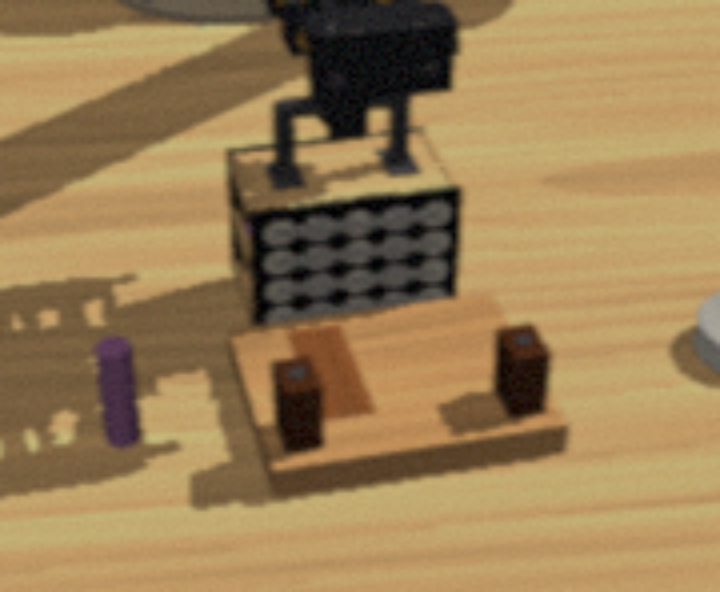

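The pack hangs with its lower front edge about parallel to the rest's near edge, which runs from (232,335) to (490,300) in the crop, and it is centred along it. I'll advance to contact.

Request:
{"api": "drive_tool", "payload": {"commands": [[0, 0, 0, 0, 0.001, 0, -1], [0, 0, 0, 0, 0.002, 0, -1], [0, 0, 0, 0, 0.003, 0, -1], [0, 0, 0, 0, 0.004, 0, -1], [0, 0, 0, 0, 0.005, 0, -1], [0, 0, 0, 0, 0.005, 0, -1], [0, 0, 0, 0, 0.005, 0, -1], [0, 0, 0, 0, 0.005, 0, -1], [0, 0, 0, 0, 0.005, 0, -1], [0, 0, 0, 0, 0.005, 0, -1]]}}

```text
time: 6.03
tool_pos: [0.521, 0.03, 0.1228]
ee_rot: [2.091, 2.344, -0.0]
ft_force: [0.1, 0.3, -8.1]
opening: 0.0106
grip_force: 30.0
```

Request:
{"api": "drive_tool", "payload": {"commands": [[0, 0, 0, 0, 0.0005, 0, -1], [0, 0, 0, 0, 0.001, 0, -1], [0, 0, 0, 0, 0.0015, 0, -1], [0, 0, 0, 0, 0.002, 0, -1], [0, 0, 0, 0, 0.002, 0, -1], [0, 0, 0, 0, 0.002, 0, -1], [0, 0, 0, 0, 0.002, 0, -1], [0, 0, 0, 0, 0.002, 0, -1], [0, 0, 0, 0, 0.002, 0, -1], [0, 0, 0, 0, 0.002, 0, -1]]}}

```text
time: 6.87
tool_pos: [0.523, 0.0302, 0.1227]
ee_rot: [-2.091, -2.344, 0.0]
ft_force: [-0.9, -0.7, -7.8]
opening: 0.0109
grip_force: 30.0
```

```bash
python3 - <<'E'
from m import *
s=sync();p=s['tool_pos'];print(p,s['ft_force'],s['moment'])
show(rest(-.0375,0,p[2]),6.55)
E
```

```text
[0.52297238 0.03018823 0.12271135] [-0.92868359 -0.73460803 -7.79459772] [-0.11383197  0.1386159  -0.01272826]
[-0.0, -0.0, -0.0003, 0.0, -0.0009, 0.0]
```

Request:
{"api": "drive_tool", "payload": {"commands": [[0, 0, 0, 0, 0.0005, 0, -1], [0, 0, 0, 0, 0.001, 0, -1], [0, 0, 0, 0, 0.0015, 0, -1], [0, 0, 0, 0, 0.002, 0, -1], [0, 0, 0, 0, 0.0025, 0, -1], [0, 0, 0, 0, 0.003, 0, -1], [0, 0, 0, 0, 0.003, 0, -1], [0, 0, 0, 0, 0.003, 0, -1], [0, 0, 0, 0, 0.003, 0, -1], [0, 0, 0, 0, 0.003, 0, -1]]}}

```text
time: 7.7
tool_pos: [0.5259, 0.0306, 0.1227]
ee_rot: [-2.091, -2.344, 0.0]
ft_force: [-1.5, 0.2, -7.9]
opening: 0.0106
grip_force: 30.0
```

```bash
python3 - <<'E'
from m import *
s=sync();p=s['tool_pos'];print(p,s['ft_force'],s['moment'])
from station import r
import cv2
pic,d=r.camera('scene');cv2.imwrite('pics/s2.png',cv2.resize(pic[150:290,200:340,::-1],(600,600),interpolation=cv2.INTER_CUBIC))
E
```

```text
[0.52594342 0.03055984 0.1227396 ] [-1.47021261  0.15865484 -7.90671635] [-0.08477739  0.42675055  0.00515142]
```

View pics/s2.png

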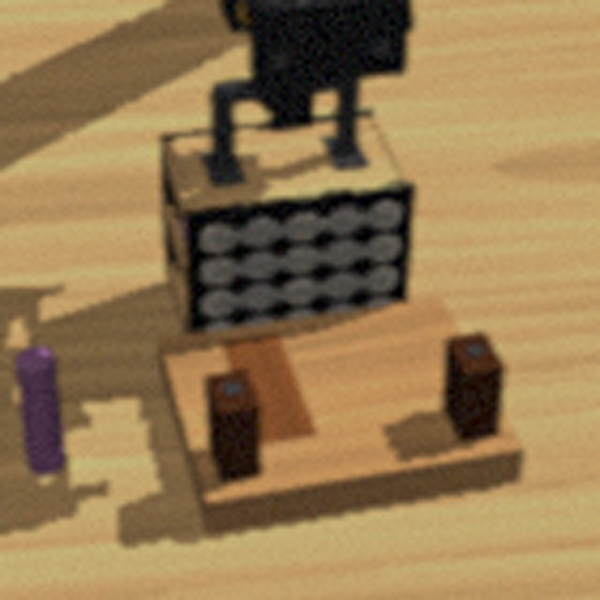

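The pack's foot is in light contact with the near edge along its whole width: the front edge line (190,328)-(405,300) sits on the rest edge. I'll lower it to the bench.

Request:
{"api": "drive_tool", "payload": {"commands": [[0, 0, 0, 0, 0, 0.001, -1], [0, 0, 0, 0, 0, 0.002, -1], [0, 0, 0, 0, 0, 0.003, -1], [0, 0, 0, 0, -0.0005, 0.0035, -1], [0, 0, 0, 0, -0.001, 0.004, -1], [0, 0, 0, 0, -0.001, 0.004, -1], [0, 0, 0, 0, -0.001, 0.004, -1], [0, 0, 0, 0, -0.001, 0.004, -1], [0, 0, 0, 0, -0.001, 0.004, -1], [0, 0, 0, 0, -0.001, 0.004, -1]]}}

```text
time: 8.58
tool_pos: [0.5254, 0.0303, 0.1196]
ee_rot: [2.09, 2.343, 0.001]
ft_force: [-4.1, -0.1, 6.2]
opening: 0.0109
grip_force: 30.0
```

```bash
python3 - <<'E'
from m import *
s=sync();p=s['tool_pos'];print(p,s['ft_force'],s['moment'])
# rest-frame handle and circular path about (0,20mm)
d=p-O;print('rest xy',d[0]*np.cos(PSI)+d[1]*np.sin(PSI),-d[0]*np.sin(PSI)+d[1]*np.cos(PSI))
for t in range(0,91,5):
    a=np.radians(t);x=-.0375*np.cos(a)+.115*np.sin(a);z=.0375*np.sin(a)+.115*np.cos(a)
    print(t,round(x+.0375,4),round(.115-z,4))
E
```

```text
[0.52537697 0.03032395 0.11964283] [-4.05152419 -0.12708467  6.21934209] [-0.17192994  0.88964083  0.01547622]
rest xy -0.03416656029712457 -0.0001798394408583674
0 0.0 0.0
5 0.0102 -0.0028
10 0.0205 -0.0048
15 0.031 -0.0058
20 0.0416 -0.0059
25 0.0521 -0.0051
30 0.0625 -0.0033
35 0.0727 -0.0007
40 0.0827 0.0028
45 0.0923 0.0072
50 0.1015 0.0124
55 0.1102 0.0183
60 0.1183 0.025
65 0.1259 0.0324
70 0.1327 0.0404
75 0.1389 0.049
80 0.1442 0.0581
85 0.1488 0.0676
90 0.1525 0.0775
```

```bash
cat > tip.py <<'E'
from m import *
def tgt(t):
    a=np.radians(t);x=-.0375*np.cos(a)+.115*np.sin(a);z=.02+.0375*np.sin(a)+.115*np.cos(a)
    f=min(t,60)/6;fr=np.radians(f)
    return rest(x-.0163*np.sin(fr),0,z-.0163*np.cos(fr)),6.55,f
E
python3 - <<'E'
from tip import *
json.dump(dict(p=[.5250,.0304,.1187],w=ori(6.55).as_rotvec().tolist()),open('cmd.json','w'))
for A in (np.linspace(3,25,9),np.linspace(27.5,50,9),np.linspace(52,70,9),np.linspace(71.5,85,9)):
    R=[np.round(row(*tgt(t)),4) for t in A]; R.append(R[-1])
    print([[float(q[0]),0,0,0,float(q[4]),float(q[5]),-1] for q in R], np.abs([q[[1,2,3]] for q in R]).max()); q=R[-1].copy();q[1:4]=0;commit(q)
E
```

```text
[[0.0087, 0, 0, 0, 0.003, -0.0018, -1], [0.0167, 0, 0, 0, 0.0085, -0.0032, -1], [0.0247, 0, 0, 0, 0.014, -0.0043, -1], [0.0327, 0, 0, 0, 0.0197, -0.0051, -1], [0.0407, 0, 0, 0, 0.0253, -0.0057, -1], [0.0487, 0, 0, 0, 0.031, -0.0059, -1], [0.0567, 0, 0, 0, 0.0366, -0.0059, -1], [0.0647, 0, 0, 0, 0.0423, -0.0057, -1], [0.0727, 0, 0, 0, 0.048, -0.0051, -1], [0.0727, 0, 0, 0, 0.048, -0.0051, -1]] 0.0001
[[0.0073, 0, 0, 0, 0.0051, 0.0004, -1], [0.0155, 0, 0, 0, 0.0109, 0.001, -1], [0.0237, 0, 0, 0, 0.0166, 0.002, -1], [0.0318, 0, 0, 0, 0.0223, 0.0033, -1], [0.04, 0, 0, 0, 0.0279, 0.0048, -1], [0.0482, 0, 0, 0, 0.0334, 0.0066, -1], [0.0564, 0, 0, 0, 0.0388, 0.0087, -1], [0.0646, 0, 0, 0, 0.0441, 0.0111, -1], [0.0727, 0, 0, 0, 0.0493, 0.0137, -1], [0.0727, 0, 0, 0, 0.0493, 0.0137, -1]] 0.0001
[[0.0059, 0, 0, 0, 0.0037, 0.0018, -1], [0.0124, 0, 0, 0, 0.0079, 0.0039, -1], [0.019, 0, 0, 0, 0.0119, 0.0062, -1], [0.0255, 0, 0, 0, 0.0159, 0.0087, -1], [0.0291, 0, 0, 0, 0.0198, 0.0113, -1], [0.0291, 0, 0, 0, 0.0236, 0.0141, -1], [0.0291, 0, 0, 0, 0.0274, 0.017, -1], [0.0291, 0, 0, 0, 0.031, 0.0201, -1], [0.0291, 0, 0, 0, 0.0345, 0.0233, -1], [0.0291, 0, 0, 0, 0.0345, 0.0233, -1]] 0.0001
[[0.0, 0, 0, 0, 0.0023, 0.0021, -1], [0.0, 0, 0, 0, 0.0049, 0.0046, -1], [0.0, 0, 0, 0, 0.0074, 0.0072, -1], [0.0, 0, 0, 0, 0.0098, 0.0098, -1], [0.0, 0, 0, 0, 0.0121, 0.0125, -1], [0.0, 0, 0, 0, 0.0143, 0.0153, -1], [0.0, 0, 0, 0, 0.0165, 0.0181, -1], [0.0, 0, 0, 0, 0.0185, 0.021, -1], [0.0, 0, 0, 0, 0.0205, 0.024, -1], [0.0, 0, 0, 0, 0.0205, 0.024, -1]] 0.0001
```

Request:
{"api": "drive_tool", "payload": {"commands": [[0.0087, 0, 0, 0, 0.003, -0.0018, -1], [0.0167, 0, 0, 0, 0.0085, -0.0032, -1], [0.0247, 0, 0, 0, 0.014, -0.0043, -1], [0.0327, 0, 0, 0, 0.0197, -0.0051, -1], [0.0407, 0, 0, 0, 0.0253, -0.0057, -1], [0.0487, 0, 0, 0, 0.031, -0.0059, -1], [0.0567, 0, 0, 0, 0.0366, -0.0059, -1], [0.0647, 0, 0, 0, 0.0423, -0.0057, -1], [0.0727, 0, 0, 0, 0.048, -0.0051, -1], [0.0727, 0, 0, 0, 0.048, -0.0051, -1]]}}

```text
time: 9.42
tool_pos: [0.5739, 0.036, 0.1236]
ee_rot: [-2.058, -2.308, 0.084]
ft_force: [-2.4, -0.7, -3.4]
opening: 0.0108
grip_force: 30.0
```

```bash
python3 - <<'E'
from station import r
import cv2
s=r.state();print(s['tool_pos'],s['ft_force'],s['moment'],s['opening'])
pic,d=r.camera('scene');cv2.imwrite('pics/s3.png',cv2.resize(pic[130:290,200:340,::-1],(525,600),interpolation=cv2.INTER_CUBIC))
E
```

```text
[0.57388344 0.0359627  0.12359919] [-2.36942311 -0.73772539 -3.35709536] [-0.11541237  0.69952098 -0.05126744] 0.010846657126724592
```

View pics/s3.png

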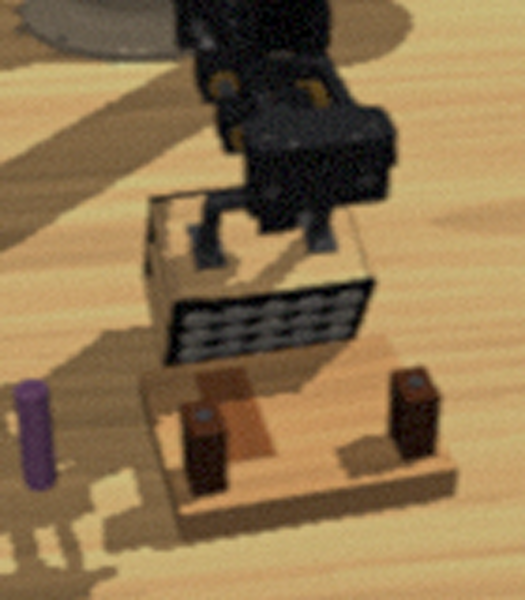

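The pack leans forward about 25° over the near edge, with its lower front edge near (165,365)-(365,335) against the rest. The forces are mild, so I'll continue.

Request:
{"api": "drive_tool", "payload": {"commands": [[0.0073, 0, 0, 0, 0.0051, 0.0004, -1], [0.0155, 0, 0, 0, 0.0109, 0.001, -1], [0.0237, 0, 0, 0, 0.0166, 0.002, -1], [0.0318, 0, 0, 0, 0.0223, 0.0033, -1], [0.04, 0, 0, 0, 0.0279, 0.0048, -1], [0.0482, 0, 0, 0, 0.0334, 0.0066, -1], [0.0564, 0, 0, 0, 0.0388, 0.0087, -1], [0.0646, 0, 0, 0, 0.0441, 0.0111, -1], [0.0727, 0, 0, 0, 0.0493, 0.0137, -1], [0.0727, 0, 0, 0, 0.0493, 0.0137, -1]]}}

```text
time: 10.3
tool_pos: [0.6218, 0.0414, 0.106]
ee_rot: [-2.024, -2.269, 0.165]
ft_force: [-1.0, -0.2, 1.0]
opening: 0.0104
grip_force: 30.0
```

Request:
{"api": "drive_tool", "payload": {"commands": [[0.0059, 0, 0, 0, 0.0037, 0.0018, -1], [0.0124, 0, 0, 0, 0.0079, 0.0039, -1], [0.019, 0, 0, 0, 0.0119, 0.0062, -1], [0.0255, 0, 0, 0, 0.0159, 0.0087, -1], [0.0291, 0, 0, 0, 0.0198, 0.0113, -1], [0.0291, 0, 0, 0, 0.0236, 0.0141, -1], [0.0291, 0, 0, 0, 0.0274, 0.017, -1], [0.0291, 0, 0, 0, 0.031, 0.0201, -1], [0.0291, 0, 0, 0, 0.0345, 0.0233, -1], [0.0291, 0, 0, 0, 0.0345, 0.0233, -1]]}}

```text
time: 11.13
tool_pos: [0.6517, 0.0449, 0.0777]
ee_rot: [-2.01, -2.253, 0.197]
ft_force: [-0.1, -0.4, -0.3]
opening: 0.0108
grip_force: 30.0
```

```bash
python3 - <<'E'
from station import r
from tip import *
import cv2
s=r.state();print(s['tool_pos'],tgt(70)[0],s['ft_force'],s['moment'],s['opening'])
pic,d=r.camera('scene');cv2.imwrite('pics/s4.png',cv2.resize(pic[130:290,200:340,::-1],(525,600),interpolation=cv2.INTER_CUBIC))
E
```

```text
[0.65165618 0.0448784  0.07772045] [0.65110525 0.04494105 0.07851842] [-0.08873719 -0.4420554  -0.32073872] [-0.13472985  0.15090814 -0.0329641 ] 0.01079177997723855
```

View pics/s4.png

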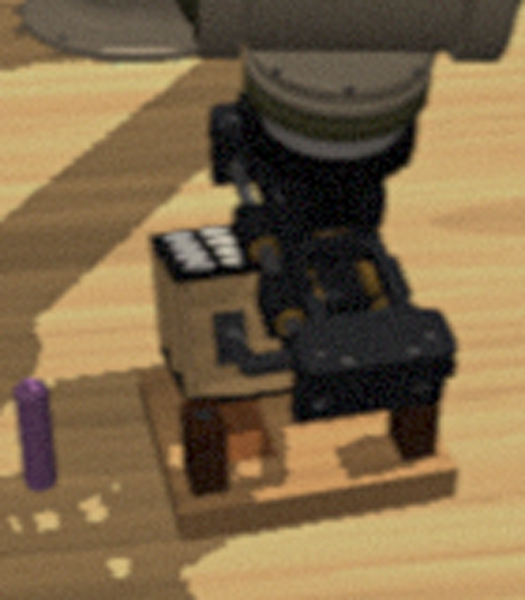

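The pack is about 70° over, with its head at (230,330) above the rest and the handle lined up with the gap between the blocks (205,440) and (410,420). I'll continue lowering gently.

Request:
{"api": "drive_tool", "payload": {"commands": [[0, 0, 0, 0, 0.0023, 0.0021, -1], [0, 0, 0, 0, 0.0049, 0.0046, -1], [0, 0, 0, 0, 0.0074, 0.0072, -1], [0, 0, 0, 0, 0.0098, 0.0098, -1], [0, 0, 0, 0, 0.0121, 0.0125, -1], [0, 0, 0, 0, 0.0143, 0.0153, -1], [0, 0, 0, 0, 0.0165, 0.0181, -1], [0, 0, 0, 0, 0.0185, 0.021, -1], [0, 0, 0, 0, 0.0205, 0.024, -1], [0, 0, 0, 0, 0.0205, 0.024, -1]]}}

```text
time: 12.02
tool_pos: [0.667, 0.0467, 0.0504]
ee_rot: [-2.009, -2.252, 0.198]
ft_force: [-3.2, -1.1, -1.9]
opening: 0.0113
grip_force: 30.0
```

```bash
python3 - <<'E'
from tip import *
from station import r
s=r.state();print(s['tool_pos'],load()[0],s['ft_force'],s['moment'])
for t in (86,87,88,89,90): show(*tgt(t))
E
```

```text
[0.66701609 0.04673458 0.05039994] [0.6670235  0.04670709 0.05130781] [-3.23227732 -1.11774418 -1.87835792] [-0.19540172  0.62479572 -0.03518505]
[0.0, 0.0, -0.0, 0.0001, 0.0012, 0.0018]
[0.0, 0.0, -0.0, 0.0001, 0.0023, 0.0036]
[0.0, 0.0, -0.0, 0.0001, 0.0033, 0.0054]
[0.0, 0.0, -0.0, 0.0001, 0.0044, 0.0072]
[0.0, 0.0, -0.0, 0.0001, 0.0054, 0.0091]
```

Request:
{"api": "drive_tool", "payload": {"commands": [[0, 0, 0, 0, 0.0006, 0.0009, -1], [0, 0, 0, 0, 0.0012, 0.0018, -1], [0, 0, 0, 0, 0.0018, 0.0027, -1], [0, 0, 0, 0, 0.0023, 0.0036, -1], [0, 0, 0, 0, 0.0028, 0.0045, -1], [0, 0, 0, 0, 0.0033, 0.0054, -1], [0, 0, 0, 0, 0.0038, 0.0063, -1], [0, 0, 0, 0, 0.0042, 0.007, -1], [0, 0, 0, 0, 0.0042, 0.007, -1], [0, 0, 0, 0, 0.0042, 0.007, -1]]}}

```text
time: 12.85
tool_pos: [0.6702, 0.0471, 0.0452]
ee_rot: [-2.01, -2.254, 0.196]
ft_force: [-6.4, -0.6, 7.1]
opening: 0.0108
grip_force: 30.0
```

```bash
python3 - <<'E'
from tip import *
from station import r
commit([0,0,0,0,.0042,.007])
s=r.state();print(s['tool_pos'],load()[0],s['ft_force'],s['moment'])
E
```

```text
[0.67021355 0.04711617 0.04524598] [0.66992534 0.04704028 0.04368493] [-6.36653805 -0.62972201  7.14786187] [-0.10396935  1.33355008 -0.01795938]
```

```bash
python3 - <<'E'
from tip import *
from h import *
from station import r
for n in('top','scene'):
    pic,d=r.camera(n);P=cloud(d,r.calibration(n)).reshape(-1,3);P=P[(d>0).ravel()]
    D=P-O;X=D[:,0]*np.cos(PSI)+D[:,1]*np.sin(PSI);Y=-D[:,0]*np.sin(PSI)+D[:,1]*np.cos(PSI);Z=P[:,2]
    m=(X>-.03)&(X<.075)&(abs(Y)<.056)&(Z>.086)&(Z<.104)
    if m.sum()>20:
        A=np.c_[X[m],Y[m],np.ones(m.sum())];c=np.linalg.lstsq(A,Z[m],rcond=None)[0]
        print(n,m.sum(),c,'res',(Z[m]-A@c).std(),X[m].min(),X[m].max(),Y[m].min(),Y[m].max())
E
```

```text
top 313 [-0.03801486 -0.00703435  0.09859505] res 0.002264980348541865 -0.01803390491367033 0.07146228023080832 -0.05593669727389456 -0.02451583340345722
scene 517 [-0.0764147  -0.0066799   0.09827363] res 0.0016817467569134087 -0.01746820776996598 0.07377932065645905 -0.05585927892953122 0.05566311528319376
```

```bash
python3 - <<'E'
from tip import *
from h import *
from station import r
for n in('top','scene'):
    pic,d=r.camera(n);P=cloud(d,r.calibration(n)).reshape(-1,3);P=P[(d>0).ravel()]
    D=P-O;X=D[:,0]*np.cos(PSI)+D[:,1]*np.sin(PSI);Y=-D[:,0]*np.sin(PSI)+D[:,1]*np.cos(PSI);Z=P[:,2]
    for y0,y1 in((-.056,-.038),(.035,.056)):
      print(n,y0,[(x,round(float(np.median(Z[m]))*1000,1),int(m.sum())) for x in range(-25,80,10) if (m:=(X>x/1e3)&(X<x/1e3+.01)&(Y>y0)&(Y<y1)&(Z>.07)&(Z<.115)).sum()>3])
    if n=='scene': cv2.imwrite('pics/s5.png',cv2.resize(pic[130:290,200:340,::-1],(525,600),interpolation=cv2.INTER_CUBIC))
E
```

```text
top -0.056 [(-25, 97.4, 16), (-15, 99.7, 33), (-5, 99.7, 32), (5, 99.3, 33), (15, 98.4, 32), (25, 98.0, 30), (35, 97.7, 18), (45, 96.6, 17), (55, 96.1, 13), (65, 95.8, 6)]
top 0.035 []
scene -0.056 [(-25, 98.1, 5), (-15, 98.8, 24), (-5, 98.7, 28), (5, 97.8, 23), (15, 97.5, 29), (25, 96.1, 32), (35, 96.6, 32), (45, 95.8, 28), (55, 95.2, 30), (65, 85.0, 114)]
scene 0.035 [(65, 89.6, 7)]
```

View pics/s5.png

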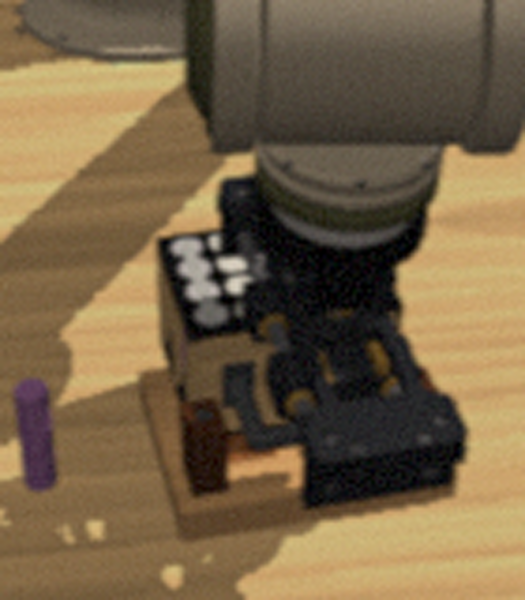

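The pack is down on its head edge with the foot end lifted about 4 mm, because I'm pressing about 7 N on the handle. I'll relax upward in small steps.

Request:
{"api": "drive_tool", "payload": {"commands": [[0, 0, 0, 0, 0, -0.0002, -1], [0, 0, 0, 0, 0, -0.0004, -1], [0, 0, 0, 0, 0, -0.0006, -1], [0, 0, 0, 0, 0, -0.0008, -1], [0, 0, 0, 0, 0, -0.001, -1], [0, 0, 0, 0, 0, -0.0012, -1], [0, 0, 0, 0, 0, -0.0014, -1], [0, 0, 0, 0, 0, -0.0016, -1], [0, 0, 0, 0, 0, -0.0018, -1], [0, 0, 0, 0, 0, -0.002, -1]]}}

```text
time: 13.88
tool_pos: [0.6701, 0.047, 0.0465]
ee_rot: [-2.01, -2.253, 0.197]
ft_force: [-6.5, -0.8, 4.5]
opening: 0.0106
grip_force: 30.0
```

```bash
cat > look.py <<'E'
from tip import *
from h import *
from station import r
def lk():
    s=r.state();print(np.round(s['tool_pos'],4),load()[0].round(4),s['ft_force'].round(1),s['moment'].round(2),s['opening'].round(4))
    pic,d=r.camera('top');P=cloud(d,r.calibration('top')).reshape(-1,3);P=P[(d>0).ravel()]
    D=P-O;X=D[:,0]*np.cos(PSI)+D[:,1]*np.sin(PSI);Y=-D[:,0]*np.sin(PSI)+D[:,1]*np.cos(PSI);Z=P[:,2]
    print([(x,round(float(np.median(Z[m]))*1000,1)) for x in range(-25,80,10) if (m:=(X>x/1e3)&(X<x/1e3+.01)&(Y>-.056)&(Y<-.036)&(Z>.07)&(Z<.115)).sum()>3])
    m=(Z>.088)&(Z<.105)&(X<.08)&(X>-.05)&(abs(Y)<.09)
    print('x',X[m].min(),np.percentile(X[m],3),'y',Y[m].min(),np.percentile(Y[m],2),Y[m].max())
    return pic,X,Y,Z
E
python3 -c "
from look import *
commit([0,0,0,0,0,-.002]);lk()"
```

```text
Traceback (most recent call last):
  File "look.py", line 5, in lk
    s=r.state();print(np.round(s['tool_pos'],4),load()[0].round(4),s['ft_force'].round(1),s['moment'].round(2),s['opening'].round(4))
                                                                                                               ^^^^^^^^^^^^^^^^^^
AttributeError: 'float' object has no attribute 'round'
```

Request:
{"api": "drive_tool", "payload": {"commands": [[0, 0, 0, 0, 0, -0.0003, -1], [0, 0, 0, 0, 0, -0.0006, -1], [0, 0, 0, 0, 0, -0.0009, -1], [0, 0, 0, 0, 0, -0.0012, -1], [0, 0, 0, 0, 0, -0.0015, -1], [0, 0, 0, 0, 0, -0.0018, -1], [0, 0, 0, 0, 0, -0.0021, -1], [0, 0, 0, 0, 0, -0.0024, -1], [0, 0, 0, 0, 0, -0.0025, -1], [0, 0, 0, 0, 0, -0.0025, -1]]}}

```text
time: 14.72
tool_pos: [0.6708, 0.0472, 0.0479]
ee_rot: [-2.01, -2.253, 0.197]
ft_force: [-2.2, -0.4, -2.2]
opening: 0.0113
grip_force: 30.0
```

```bash
sed -i "s/s\['opening'\].round(4)/s['opening']/" look.py
python3 -c "
from look import *
commit([0,0,0,0,0,-.0025]);lk()"
```

```text
[0.6708 0.0472 0.0479] [0.6707 0.0471 0.0481] [-2.2 -0.4 -2.2] [-0.08  0.26 -0.01] 0.011300485236643888
[(-25, 94.3), (-15, 95.0), (-5, 96.4), (5, 95.7), (15, 96.2), (25, 95.8), (35, 95.3), (45, 96.4), (55, 95.8), (65, 97.3)]
x -0.018965523660234677 -0.017597179290298713 y -0.058549248874022755 -0.05805178931960341 -0.024549320177415228
```

Now it is level (top surface at 95–96 mm), centred in y (edge at -58 mm), with its foot at x ≈ -19 mm. It needs a slide of about 13 mm.

```bash
python3 - <<'E'
from tip import *
p,R=load();e=np.array([np.cos(PSI),np.sin(PSI),0])
for d in (.006,.01,.012,.002): print(d,R.inv().apply(d*e-[0,0,.0004*(d>.002)]).round(4))
E
```

```text
0.006 [ 0.      0.006  -0.0006]
0.01 [ 0.      0.0099 -0.0013]
0.012 [ 0.      0.0119 -0.0017]
0.002 [ 0.      0.002  -0.0003]
```

Request:
{"api": "drive_tool", "payload": {"commands": [[0, 0, 0, 0, 0.001, 0.0002, -1], [0, 0, 0, 0, 0.002, 0, -1], [0, 0, 0, 0, 0.003, -0.0001, -1], [0, 0, 0, 0, 0.004, -0.0003, -1], [0, 0, 0, 0, 0.005, -0.0005, -1], [0, 0, 0, 0, 0.006, -0.0006, -1], [0, 0, 0, 0, 0.007, -0.0008, -1], [0, 0, 0, 0, 0.008, -0.001, -1], [0, 0, 0, 0, 0.009, -0.0012, -1], [0, 0, 0, 0, 0.0099, -0.0013, -1]]}}

```text
time: 15.6
tool_pos: [0.6807, 0.0483, 0.0478]
ee_rot: [-2.01, -2.253, 0.197]
ft_force: [-4.5, -0.4, -0.1]
opening: 0.0109
grip_force: 30.0
```

```bash
python3 -c "
from look import *
commit([0,0,0,0,.0099,-.0013]);lk()"
```

```text
[0.6807 0.0483 0.0478] [0.6806 0.0483 0.0477] [-4.5 -0.4 -0.1] [-0.13  0.66 -0.02] 0.01087327649552963
[(-15, 94.9), (-5, 96.2), (5, 96.0), (15, 96.0), (25, 95.7), (35, 94.9), (45, 95.5), (55, 96.2), (65, 95.2), (75, 95.3)]
x -0.008907340815615585 -0.0072717084824280714 y -0.058512706994950696 -0.057886407676385095 -0.02550536975898879
```

Request:
{"api": "drive_tool", "payload": {"commands": [[0, 0, 0, 0, 0.0003, -0.0001, -1], [0, 0, 0, 0, 0.0006, -0.0001, -1], [0, 0, 0, 0, 0.0009, -0.0002, -1], [0, 0, 0, 0, 0.0012, -0.0002, -1], [0, 0, 0, 0, 0.0015, -0.0003, -1], [0, 0, 0, 0, 0.0018, -0.0003, -1], [0, 0, 0, 0, 0.0021, -0.0004, -1], [0, 0, 0, 0, 0.0024, -0.0004, -1], [0, 0, 0, 0, 0.0024, -0.0004, -1], [0, 0, 0, 0, 0.0024, -0.0004, -1]]}}

```text
time: 16.48
tool_pos: [0.6831, 0.0485, 0.0478]
ee_rot: [-2.01, -2.253, 0.197]
ft_force: [-4.9, 0.2, 0.9]
opening: 0.0109
grip_force: 30.0
```

Request:
{"api": "drive_tool", "payload": {"commands": [[0, 0, 0, 0, 0.0002, 0, -1], [0, 0, 0, 0, 0.0004, -0.0001, -1], [0, 0, 0, 0, 0.0006, -0.0001, -1], [0, 0, 0, 0, 0.0008, -0.0001, -1], [0, 0, 0, 0, 0.001, -0.0002, -1], [0, 0, 0, 0, 0.001, -0.0002, -1], [0, 0, 0, 0, 0.001, -0.0002, -1], [0, 0, 0, 0, 0.001, -0.0002, -1], [0, 0, 0, 0, 0.001, -0.0002, -1], [0, 0, 0, 0, 0.001, -0.0002, -1]]}}

```text
time: 17.32
tool_pos: [0.6835, 0.0486, 0.0478]
ee_rot: [-2.009, -2.252, 0.199]
ft_force: [-7.5, -0.7, 1.3]
opening: 0.011
grip_force: 30.0
```

```bash
python3 -c "
from look import *
commit([0,0,0,0,.0034,-.0006]);lk()"
```

```text
[0.6835 0.0486 0.0478] [0.684  0.0487 0.0477] [-7.5 -0.7  1.3] [-0.21  1.24  0.01] 0.011026410896635211
[(-15, 94.4), (-5, 95.9), (5, 96.3), (15, 95.9), (25, 96.0), (35, 95.3), (45, 96.1), (55, 96.1), (65, 95.1), (75, 94.7)]
x -0.006141142486786925 -0.004339864484295166 y -0.05846605972435017 -0.057808416394269056 -0.02588417021173924
```

Request:
{"api": "drive_tool", "payload": {"commands": [[0, 0, 0, 0, 0.0002, 0, -1], [0, 0, 0, 0, 0.0004, -0.0001, -1], [0, 0, 0, 0, 0.0006, -0.0001, -1], [0, 0, 0, 0, 0.0008, -0.0001, -1], [0, 0, 0, 0, 0.001, -0.0002, -1], [0, 0, 0, 0, 0.001, -0.0002, -1], [0, 0, 0, 0, 0.001, -0.0002, -1], [0, 0, 0, 0, 0.001, -0.0002, -1], [0, 0, 0, 0, 0.001, -0.0002, -1], [0, 0, 0, 0, 0.001, -0.0002, -1]]}}

```text
time: 18.2
tool_pos: [0.6835, 0.0486, 0.0478]
ee_rot: [-2.008, -2.25, 0.202]
ft_force: [-12.9, -0.7, 3.9]
opening: 0.0109
grip_force: 30.0
```

```bash
python3 -c "
from look import *
commit([0,0,0,0,.001,-.0002]);pic,X,Y,Z=lk()
# block faces / head in the top view rows beside the gripper
for y0,y1 in((-.058,-.048),(.048,.058)):
    m=(Y>y0)&(Y<y1)&(Z>.09)&(Z<.1)&(X>0);b=(Y>y0-.008)&(Y<y1+.008)&(Z>.055)&(Z<.068)&(X>.05)&(X<.12)
    print(y0,m.sum(),X[m].max() if m.any() else '',b.sum(),X[b].min() if b.any() else '')
"
```

```text
[0.6835 0.0486 0.0478] [0.6851 0.0488 0.0477] [-12.9  -0.7   3.9] [-0.37  1.99  0.04] 0.010914188743089392
[(-15, 95.1), (-5, 95.8), (5, 96.0), (15, 96.0), (25, 96.2), (35, 96.0), (45, 97.0), (55, 94.2), (65, 97.0), (75, 95.5)]
x -0.006043950105053078 -0.004444783101635384 y -0.05850801295456603 -0.05787222317558628 -0.025785797053904956
-0.058 152 0.08351832317311719 44 0.08457857289644594
0.048 0  0
```

The pack is home: 5 N more push gave no further motion, the foot overhangs 6 mm, and the head is at 84 mm. I'll relax the push and open partway, since space to the head face is limited.

Request:
{"api": "drive_tool", "payload": {"commands": [[0, 0, 0, 0, -0.0004, 0, -1], [0, 0, 0, 0, -0.0008, 0, -1], [0, 0, 0, 0, -0.0012, 0, -1], [0, 0, 0, 0, -0.0014, -0.0002, -1], [0, 0, 0, 0, -0.0014, -0.0002, -1], [0, 0, 0, 0, -0.0014, -0.0002, -0.7], [0, 0, 0, 0, -0.0014, -0.0002, -0.5], [0, 0, 0, 0, -0.0014, -0.0002, -0.4], [0, 0, 0, 0, -0.0014, -0.0002, -0.4], [0, 0, 0, 0, -0.0014, -0.0002, -0.4]]}}

```text
time: 19.08
tool_pos: [0.6841, 0.0486, 0.0484]
ee_rot: [-2.01, -2.254, 0.196]
ft_force: [-0.7, -0.7, -0.6]
opening: 0.0265
grip_force: 0.0
```

Request:
{"api": "drive_tool", "payload": {"commands": [[0, 0, 0, 0, 0, 0, -0.4], [0, 0, 0, 0, 0, 0, -0.4], [0, 0, 0, 0, 0, 0, -0.4], [0, 0, 0, 0, 0, 0, -0.4], [0, 0, 0, 0, 0, 0, -0.4], [0, 0, 0, 0, 0, 0, -0.4], [0, 0, 0, 0, 0, 0, -0.4], [0, 0, 0, 0, 0, 0, -0.4], [0, 0, 0, 0, 0, 0, -0.4], [0, 0, 0, 0, 0, 0, -0.4]]}}

```text
time: 19.92
tool_pos: [0.6837, 0.0486, 0.0482]
ee_rot: [-2.01, -2.253, 0.197]
ft_force: [-0.2, -0.2, 0.4]
opening: 0.0262
grip_force: 0.0
```

```bash
python3 -c "
from look import *
commit([0,0,0,0,-.0014,-.0002]);lk()"
```

```text
[0.6837 0.0486 0.0482] [0.6837 0.0486 0.0481] [-0.2 -0.2  0.4] [-0.03 -0.07 -0.03] 0.026186514665104597
[(-15, 94.1), (-5, 95.8), (5, 96.0), (15, 96.2), (25, 96.2), (35, 95.4), (45, 96.1), (55, 94.8), (65, 97.0), (75, 96.5)]
x -0.006226938989803606 -0.004398399692461947 y -0.05847475991910148 -0.05786519705434159 -0.02592248724262166
```

Released, with no contact force. I'll withdraw along the tool axis.

Request:
{"api": "drive_tool", "payload": {"commands": [[0, 0, 0, 0, 0, -0.005, -0.4], [0, 0, 0, 0, 0, -0.012, -0.4], [0, 0, 0, 0, 0, -0.02, -0.4], [0, 0, 0, 0, 0, -0.03, -0.4], [0, 0, 0, 0, 0, -0.045, -0.4], [0, 0, 0, 0, 0, -0.06, -0.4], [0, 0, 0, 0, 0, -0.08, -0.4], [0, 0, 0, 0, 0, -0.1, -0.4], [0, 0, 0, 0, 0, -0.12, -0.4], [0, 0, 0, 0, 0, -0.14, -0.4]]}}

```text
time: 20.8
tool_pos: [0.708, 0.0515, 0.1884]
ee_rot: [-2.01, -2.254, 0.196]
ft_force: [0.7, -0.7, 0.6]
opening: 0.0263
grip_force: 0.0
```

Request:
{"api": "drive_tool", "payload": {"commands": [[0, 0, 0, 0.03, 0, -0.01, -0.4], [0, 0, 0, 0.06, 0, -0.02, -0.4], [0, 0, 0, 0.09, 0, -0.03, -0.4], [0, 0, 0, 0.12, 0, -0.03, -0.4], [0, 0, 0, 0.15, 0, -0.03, -0.4], [0, 0, 0, 0.18, -0.02, -0.03, -0.4], [0, 0, 0, 0.21, -0.04, -0.03, -0.4], [0, 0, 0, 0.22, -0.05, -0.03, -0.4], [0, 0, 0, 0.22, -0.05, -0.03, -0.4], [0, 0, 0, 0.22, -0.05, -0.03, -0.4]]}}

```text
time: 21.63
tool_pos: [0.639, 0.2653, 0.2256]
ee_rot: [-2.009, -2.255, 0.195]
ft_force: [0.2, -0.7, 0.2]
opening: 0.0264
grip_force: 0.0
```

```bash
python3 -c "
from look import *
pic,X,Y,Z=lk()
m=(Z>.09)&(Z<.1)&(abs(X-.04)<.09)&(abs(Y)<.08);print(rect(np.c_[X,Y][m]),Z[m].mean())
m=(Z>.055)&(Z<.068)&(X>.09)&(X<.13)&(abs(Y)<.04);print('handle',rect(np.c_[X,Y][m]))
for s in(-1,1):
    m=(Z>.055)&(Z<.068)&(X>.07)&(X<.13)&(s*Y>.044)&(s*Y<.075);print('block',rect(np.c_[X,Y][m]))
p2,_=r.camera('scene');cv2.imwrite('pics/f.png',np.vstack([p2[150:310,180:360],pic[130:290,170:350]])[:,:,::-1].repeat(1,0)) 
i=cv2.imread('pics/f.png');cv2.imwrite('pics/f.png',cv2.resize(i,None,fx=1.85,fy=1.85))
"
```

```text
[0.639  0.2653 0.2256] [0.6837 0.0486 0.0481] [ 0.2 -0.7  0.2] [-0.07 -0.01 -0.  ] 0.02639890956158591
[(-15, 96.4), (-5, 95.9), (5, 95.6), (15, 95.7), (25, 96.7), (35, 95.7), (45, 96.0), (55, 95.8), (65, 95.9), (75, 95.7)]
x -0.006194269310637155 -0.0038508729921220616 y -0.05841530467985765 -0.056034711124121096 0.05744884272964624
(array([38.8, -0.5]), array([ 90.1, 115.8]), 0.08, 1865) 0.09575765191311457
handle (array([109.9,  -0.5]), array([75.6, 39.9]), 89.82, 228)
block (array([ 98.1, -56.2]), array([19.6, 25.3]), 83.8, 81)
block (array([97.7, 57. ]), array([19.5, 27.8]), 84.61, 85)
```

View pics/f.png

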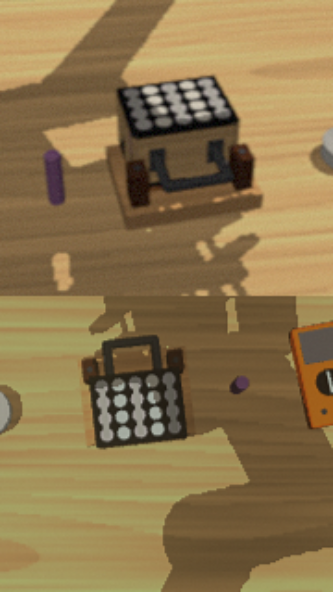

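The final picture shows the pack flat on the rest, its head against both blocks at (90,370) and (175,360), with the handle centred in the gap. Its centre is at x = 38.8 mm (home is 39), y = -0.5 mm and yaw about 0.1°. The bystanders in view are where they were.

```bash
python3 -c "
from station import r
print(r.sign_off())"
```

```text
the job is handed in; nothing more can be done
None
```

The job is handed in: the pack was tipped over the near edge, lowered, and slid home against both end blocks, about 0.5 mm off midway, then released at about 20 s; pressing on the handle briefly raised its foot end about 4 mm before I eased it flat, it was carried about 4 mm off the bench on the way to the edge, and the spool, cell and meter were left alone.

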